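Change over the trays of a two-lane loading dock

ROBOT

A 6-joint arm with a two-finger parallel gripper is mounted at the origin on a cart in front of the work surface, level with it; the furniture and walls round the work are solid. World frame = base frame: x ahead of the robot, y to its left, z up, the work surface at z = 0. Lengths are in m, angles in rad, forces in N, time in s.
With the tool pointing down it reaches from about 0.325 to 0.85 m from the base axis. Payload 15.5 kg.
Tool frame: the origin (TCP) lies at the very end of the fingers, on their centre line; the grasp point (between the pads) lies 19 mm behind it; z points along the fingers, y is the direction in which the jaws open and shut (so a half turn about z gives the same grasp; the last joint's range is limited). The gripper opens to 91 mm and grips with 3 to 60 N. Pads are 32 mm wide; open, the fingers measure 118 mm over their backs; the gripper's body (76 mm by 178 mm) begins 60 mm behind the grasp point.
Start: joints at [1.206, 0.494, 1.345, -0, 1.302, -0.096], TCP at [0.166, 0.603, 0.214] pointing down, gripper open.
Joint ranges: [-2.91, 2.91], [-0.82, 2.16], [0.22, 2.67], [-1.22, 4.37], [0.12, 2.79], [-3.08, 3.08]. Speed limits (rad/s): [1.89, 1.89, 2.57, 3.01, 3.01, 3.01].

INTERFACE

Orientations are given as a unit quaternion [w, x, y, z].
In Python, from rig import manip, eyes, workorder gives the robot as it stands. The module is installed in compiled form; this text tells all that it offers.
- The arm moves only by the tool carry_out, never from a script. Its argument "motion" is a list of rows, each an object with "rotation": the turn, a rotation vector about the world's x, y, z in degrees, a list of three; "linear": the shift along the world's x, y, z in cm, a list of three; "hand": the gripper command: -1 is fully open, 1 is shut, values between are in proportion. A call has 1 to 20 rows; each row shifts and turns the commanded pose from where the row before left it; what a row does not reach is not made up. A row lasts 1/8 s, in which the tool goes at most 62.5 mm and 10.7 degrees, less where a joint would pass 70% of its speed; a pose out of reach is approached as far as the arm can. A call with a gripper value outside its range is refused whole. The fingers move at their own pace and stop on an object; "force" is the grip in N (left out, the last holds). Time passes only in rows, so rows that do not move let the fingers close. It gives the time, the measured TCP pose, the force and the opening at its end, in the units of the state.
- manip.get_state(): the state, without advancing time (a new reading comes with each control period).
- eyes.read_camera(name): name is "side" or "top" or "wrist"; returns a dict with "color" (420x560x3 uint8, red, green, blue), "z_map" (420x560 float32, m along the optical axis (not along the pixel's ray), 0 where there is no reading), "intrinsics" (3x3 intrinsics, pixels), "R" (3x3) and "t" (3): a world point X has camera coordinates R X + t; the wrist camera has in their place "T_tool_cam" (4x4, takes a point from camera to tool coordinates, whose origin is the TCP and whose axes are the flange's). Camera axes: x right, y down, z forward; pixel columns grow to the right and rows downward; lengths in m; the calibration is good to about 2 mm. A picture is of the moment at which its call begins: read the wrist's pose just before it.
- workorder.hand_in(): hands the job in, once; it reports no verdict.
The state is a dict: "t": time; "qpos": joint angles; "dq": joint speeds; "joint_torque": joint torques, N m; "tcp_pos": TCP position; "tool_rot": TCP orientation; "force": force on the tool from outside, world axes, zero at the start; "wrist_torque": the same for the moment, N m; "grip_width": finger opening in m.
Only numpy, scipy, OpenCV 4.12 (cv2) and the standard library are available. Lean on these libraries where they do the work, as an engineer would, in place of code of your own. Each camera call takes 0.05 s, during which the arm holds its last target. There are 200 camera calls.

TASK

The empty tray of the two-lane loading dock has been left out: push it fully home with the fingertips. Then hook a fingertip behind the upturned lip of the other tray, the one carrying the petri dish, and draw it all the way out to its stop, with the dish still lying flat in its place; never have both trays out together. Do not pinch or lift anything, and do not touch the dish or disturb the timer, tube and marker pen.

Things in the scene. Friction and masses are not known exactly. Their poses are not given: they have to be found in the camera images.
- dock: two-lane loading dock, fixed, open above, 242 mm wide: white base and three rails (tops 32 mm high) from x = 24 mm to a rear block 69 mm high (x = 170 to 226 mm). Origin on the worktop midway between the lanes, below the back faces of the lips of trays that are home. x = inward along the rails (trays come out along -x), y = across, z up. Lane centres at y = +-58 mm; which tray is in which varies.
- empty_tray (a joint): how far the empty tray is drawn out, m: 0 = fully home against its inner stop, 0.10 = fully out against its outer stop; it grows toward the robot (along -x of dock). No spring; it stays where it is left, sliding friction about 2 N (plus 6 N per m/s). The tray cannot be lifted off its rails. At the start it has been left 0.05 to 0.09 out.
- loaded_tray (a joint): how far the loaded tray is drawn out, m: 0 = fully home against its inner stop, 0.10 = fully out against its outer stop; it grows toward the robot (along -x of dock). No spring; it stays where it is left, sliding friction about 2 N (plus 6 N per m/s). The tray cannot be lifted off its rails. It starts home.
- empty_tray_lip (a point): middle of the top edge of the back (inner) face of the empty tray's upturned lip, 46 mm above the worktop; moves with the tray, axes as dock. Aluminium lip on a dark steel tray, 102 mm wide, 36 mm high, 8 mm thick on the -x side of this point. On its +x side a finger gap 54 mm long, floor 18 mm above the worktop, then a cross rib 9 mm high and the 100 x 96 mm dish place.
- loaded_tray_lip (a point): the same point on the loaded tray, which is equal in shape and size to the empty one: middle of the top edge of the inner (back) face of its lip, 46 mm above the worktop; lip 8 mm thick on its -x side, finger gap 54 mm long on its +x side with its floor 28 mm below this point.
- loaded_tray_seat (a point): middle of the loaded tray's dish place, on the tray floor 18 mm above the worktop; moves with the tray. 108 mm along +x of dock from loaded_tray_lip.
- dish: round flat petri dish with lid, 93 mm across, 14 mm high, loose in the loaded tray (only held by the 9 mm rims); origin at the middle of its underside, z up.
- empty_tray_lip_front: front (robot-side) 4 mm of the empty tray's lip; origin on the worktop below the middle of the lip's back face
- empty_tray_lip_back: back 4 mm of the empty tray's lip, facing the finger gap; same origin
- loaded_tray_lip_front: front (robot-side) 4 mm of the loaded tray's lip; origin on the worktop below the middle of the lip's back face
- loaded_tray_lip_back: back 4 mm of the loaded tray's lip, facing the finger gap; same origin
- microscope: inverted microscope fixed on the worktop to the left of the dock, between it and the robot's starting side: an obstacle to keep clear of. Box 463 (x) x 254 (y) x 432 mm high; origin at the middle of its underside, x along it, turned about 0.23 rad from the world's x. Eyepieces at its robot end, 232 to 143 mm on the -x side, reach 330 mm high; the 432 mm high tower is 25 to 235 mm on the +x side.
- timer: white lab timer lying flat, 70 x 64 x 19 mm, loose, on the worktop to the right of the dock; origin at the middle of its underside
- tube: centrifuge tube lying on the worktop to the left of the dock, 116 x 34 x 34 mm, loose; origin at the middle of its underside, x along it
- marker: black-capped marker pen lying on the worktop in front and to the right of the dock, 17 x 135 x 16 mm, loose; origin at the middle of its underside, y along it
Mind the look-alikes: they are no part of the job. What is shaped like the dish but pink or yellow is not meant.

How it is judged:
By the outcome, as a careful person would: the job done as asked, in the order asked, and still so for the second after the job is handed in, with the robot touching nothing.
It also fails if it takes over 48 s, if anything falls off the work surface, if the arm or the gripper's body presses on something with over 40 N, if the wrist force passes 120 N, or if a joint passes its speed limit or range.

## Working session

There is one attempt and no reset: what is moved stays moved. The work goes in short steps, Python scripts to look and compute and a tool call to move; the robot and the scene stay as the last step left them, time stands still between calls to the robot, and variables do not carry over. Pictures are saved under pics/ and viewed, about 8 in all and at most 12, crops included, and the job is handed in when it is done.

Besides the shell and the picture viewer there is one more tool, called after ">>>" by a JSON object that holds its "name" and its "arguments", one argument or row to a line. carry_out: Moves the arm, as the interface text tells. Its arguments: {"type":"object","properties":{"motion":{"type":"array","items":{"type":"object","properties":{"rotation":{"type":"array","items":{"type":"number"}},"linear":{"type":"array","items":{"type":"number"}},"hand":{"type":"number"}}}},"force":{"type":"number"}},"required":["motion"]}

```bash
mkdir -p pics
cat > h.py <<'E'
import numpy as np, cv2
from rig import manip, eyes, workorder
def cam(n):
    c=eyes.read_camera(n); return c
def save(c,f): cv2.imwrite('pics/'+f,cv2.cvtColor(c['color'],cv2.COLOR_RGB2BGR))
def cloud(c):
    K=c['intrinsics'];z=c['z_map'];v,u=np.indices(z.shape)
    P=np.stack([(u-K[0,2])/K[0,0]*z,(v-K[1,2])/K[1,1]*z,z],-1)
    return (P-c['t'])@c['R']
def ray(c,u,v,h):
    K=c['intrinsics'];d=c['R'].T@np.array([(u-K[0,2])/K[0,0],(v-K[1,2])/K[1,1],1]);o=-c['R'].T@c['t']
    return o+d*(h-o[2])/d[2]
E
python3 - <<'E'
from h import *
s=manip.get_state();print(s['t'],s['tcp_pos'],s['tool_rot'],s['force'])
for n in('top','side'):
    c=cam(n);save(c,n+'0.png');np.savez(n+'0.npz',**c);print(n,-c['R'].T@c['t'],c['R'][2])
E
```

```text
0.0 [0.16583609 0.60218826 0.21330802] [-1.51238968e-04  1.33995403e-01  9.90981745e-01 -6.24420376e-04] [ 0.18773651  0.31159107 -0.86689069]
top [ 0.37482221 -0.25718784  0.9824085 ] [ 0.21730441 -0.02404366 -0.97580771]
side [0.00645465 0.17259922 0.68465603] [ 0.59831845 -0.47762574 -0.6433418 ]
```

View pics/top0.png

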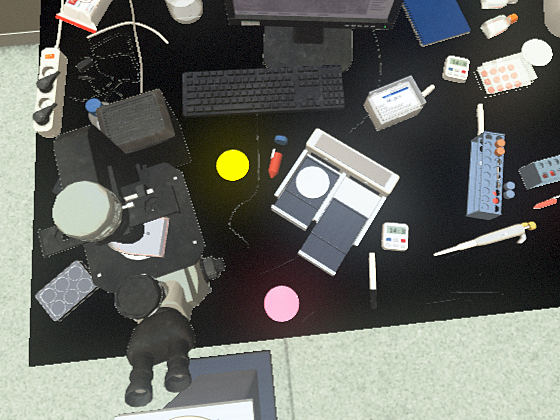

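View pics/side0.png

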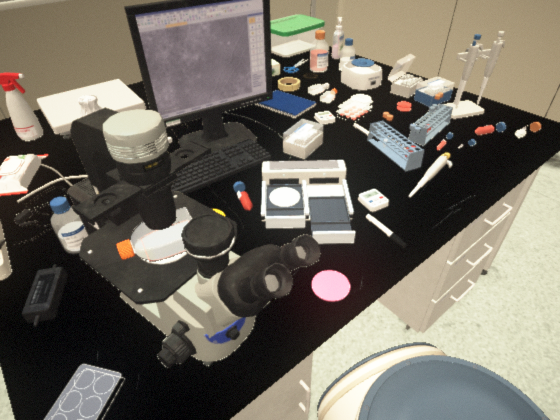

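Top view: the loaded tray with the white dish (313,183) is in the left lane and home. The empty tray is in the right lane and out, with its lip at about (322,262). Look-alikes for the dish are yellow (233,165), pink (281,304) and a white disc far right (537,52). I choose the clear/white one in the tray at (313,183).

```bash
cat > m.py <<'E'
from h import *
c=dict(np.load('top0.npz'));P=cloud(c)
roi=np.zeros(P.shape[:2],bool);roi[110:290,250:420]=1
roi&=c['z_map']>0
m=roi&(abs(P[...,2]-.069)<.008); 
n,l,st,_=cv2.connectedComponentsWithStats(m.astype(np.uint8));k=1+np.argmax(st[1:,4]);Q=P[l==k]
r=cv2.minAreaRect((Q[:,:2]*1000).astype(np.float32));print('block',len(Q),r,np.median(Q[:,2]))
b=cv2.boxPoints(r)/1000
ctr=np.array(r[0])/1000
e=[b[1]-b[0],b[2]-b[1]];s=min(e,key=np.linalg.norm);ex=s/np.linalg.norm(s)
if ex[0]<0: ex=-ex
ey=np.array([-ex[1],ex[0]]);O=ctr-ex*.198
print('O',O,'yaw',np.arctan2(ex[1],ex[0]),ex,ey)
D=np.stack([(P[...,:2]-O)@ex,(P[...,:2]-O)@ey,P[...,2]],-1)
for nm,s in(('L',1),('R',-1)):
    mm=roi&(abs(D[...,1]-s*.058)<.035)&(abs(D[...,2]-.046)<.006)&(D[...,0]<.03)
    q=D[mm];print(nm,len(q),np.percentile(q[:,0],[2,50,98]) if len(q) else'')
w=roi&(D[...,2]>.012)&(D[...,2]<.06);print('width y',np.percentile(D[w][:,1],[.5,99.5]))
for u,v in((313,183),(281,304),(395,236),(373,280),(275,163)):
    q=P[v,u];print(u,v,q,D[v,u])
# microscope nearest
mm=(P[...,2]>.1)&(c['z_map']>0)&(P[...,0]<.75)
mm[:, 235:]=0;mm[:60]=0
q=P[mm];
for a in np.arange(-.05,.7,.05):
    z=q[(q[:,0]>=a)&(q[:,0]<a+.05)]
    if len(z):print(round(a,2),'ymin',z[:,1].min().round(3),'zmax',z[:,2].max().round(3))
E
python3 m.py; python3 -c "
import cv2;i=cv2.imread('pics/top0.png')[120:285,255:415];cv2.imwrite('pics/crop.png',cv2.resize(i,None,fx=3.6,fy=3.6,interpolation=3))"
```

```text
block 2021 ((685.474609375, -460.95416259765625), (240.7185516357422, 55.912662506103516), 51.6486930847168) 0.06764763699123236
O [ 0.53019868 -0.33809903] yaw -0.6693552 [ 0.7842219 -0.6204805] [0.6204805 0.7842219]
L 102 [-0.00682067 -0.00307109  0.0012499 ]
R 105 [-0.06595345 -0.06221803 -0.05833016]
width y [-0.21583869  0.24832788]
313 183 [ 0.64929632 -0.36154669  0.02286324] [0.10794779 0.05550958 0.02286324]
281 304 [ 0.35883972 -0.24861922  0.00209785] [-0.18990392 -0.03615287  0.00209785]
395 236 [ 0.49286009 -0.54895536  0.01608075] [ 0.1015505  -0.18852602  0.01608075]
373 280 [ 0.39175335 -0.47791345  0.01418027] [-0.02181974 -0.19554816  0.01418027]
275 163 [ 0.71056416 -0.27037446  0.03009719] [0.09942478 0.16502435 0.03009719]
0.2 ymin -0.087 zmax 0.326
0.25 ymin -0.096 zmax 0.331
0.3 ymin -0.091 zmax 0.3
0.35 ymin -0.077 zmax 0.297
0.4 ymin -0.077 zmax 0.296
0.45 ymin -0.107 zmax 0.434
0.5 ymin -0.106 zmax 0.436
0.55 ymin -0.093 zmax 0.435
0.6 ymin -0.081 zmax 0.414
0.65 ymin -0.069 zmax 0.411
```

View pics/crop.png

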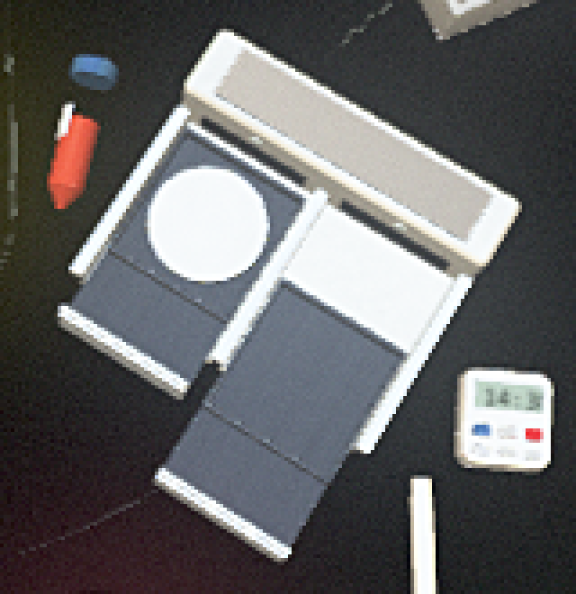

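Crop: the white dish sits in the left-lane tray. The empty tray is about 58 mm out, with its lip at dock x −66 to −58 mm. The dock's yaw is −38.35°. I'll go up over the microscope with closed fingers and the jaw axis turned to the dock's x.

>>> {"name": "carry_out", "arguments": {
  "motion": [
    {"linear":[0,0,5.8],"rotation":[0,0,0],"hand":1},
    {"linear":[0,0,5.8],"rotation":[0,0,0],"hand":1},
    {"linear":[0,0,5.8],"rotation":[0,0,0],"hand":1},
    {"linear":[0,0,5.8],"rotation":[0,0,0],"hand":1},
    {"linear":[0,0,5.8],"rotation":[0,0,0],"hand":1},
    {"linear":[3.5,-4.4,0],"rotation":[0,0,-6],"hand":1},
    {"linear":[3.5,-4.4,0],"rotation":[0,0,-6],"hand":1},
    {"linear":[3.5,-4.4,0],"rotation":[0,0,-6],"hand":1},
    {"linear":[3.5,-4.4,0],"rotation":[0,0,-6],"hand":1},
    {"linear":[3.5,-4.4,0],"rotation":[0,0,-6],"hand":1},
    {"linear":[3.5,-4.4,0],"rotation":[0,0,-6],"hand":1},
    {"linear":[3.5,-4.4,0],"rotation":[0,0,-6],"hand":1},
    {"linear":[3.5,-4.4,0],"rotation":[0,0,-6],"hand":1},
    {"linear":[0,-5.5,0],"rotation":[0,0,-6],"hand":1},
    {"linear":[0,-5.5,0],"rotation":[0,0,-6],"hand":1},
    {"linear":[0,-5.5,0],"rotation":[0,0,-6],"hand":1},
    {"linear":[0,-5.5,0],"rotation":[0,0,-6],"hand":1},
    {"linear":[0,-5.5,0],"rotation":[0,0,-6],"hand":1},
    {"linear":[0,-5.5,0],"rotation":[0,0,-6],"hand":1},
    {"linear":[0,-5.5,0],"rotation":[0,0,-6],"hand":1}
  ]
}}

```text
t: 2.6
tcp_pos: [0.4455, -0.1362, 0.5038]
tool_rot: [-0.0, 0.797, 0.605, -0.0]
force: [0.7, -0.1, 0.1]
grip_width: 0.0003
```

>>> {"name": "carry_out", "arguments": {
  "motion": [
    {"linear":[-0.8,-4.6,0],"rotation":[0,0,-5.7],"hand":1},
    {"linear":[-0.8,-4.6,0],"rotation":[0,0,-5.7],"hand":1},
    {"linear":[-0.7,-4.7,0],"rotation":[0,0,-5.7],"hand":1},
    {"linear":[-0.7,-4.6,0],"rotation":[0,0,-5.7],"hand":1},
    {"linear":[0,0,-5.5],"rotation":[0,0,0],"hand":1},
    {"linear":[0,0,-5.5],"rotation":[0,0,0],"hand":1},
    {"linear":[0,0,-5.5],"rotation":[0,0,0],"hand":1},
    {"linear":[0,0,-5.5],"rotation":[0,0,0],"hand":1},
    {"linear":[0,0,-5.5],"rotation":[0,0,0],"hand":1},
    {"linear":[0,0,-5.5],"rotation":[0,0,0],"hand":1},
    {"linear":[0,0,-5.0],"rotation":[0,0,0],"hand":1},
    {"linear":[0,0,0],"rotation":[0,0,0],"hand":1}
  ]
}}

```text
t: 4.1
tcp_pos: [0.4143, -0.3178, 0.1214]
tool_rot: [-0.003, 0.9, 0.437, -0.001]
force: [0.8, -0.5, 0.7]
grip_width: 0.0004
```

Run:
```python
from h import *
s=manip.get_state();print(s['t'],s['tcp_pos'],s['tool_rot'],s['force'],s['qpos'])
c=cam('top');save(c,'top1.png');c=cam('side');save(c,'side1.png')
a=cv2.imread('pics/side1.png')[120:400,150:450];b=cv2.imread('pics/top1.png')[100:380,200:440]
cv2.imwrite('pics/p1.png',cv2.resize(np.hstack([a,b]),None,fx=1.45,fy=1.45,interpolation=3))
```

```text
4.1 [ 0.41425115 -0.31781405  0.12136715] [-0.00317193  0.8995708   0.4367619  -0.00116221] [ 0.83948917 -0.51786705  0.69965562] [-7.68813028e-01  4.70586402e-01  1.70081900e+00 -1.00208062e-05
  9.76943548e-01 -1.02008478e-01]
```

View pics/p1.png

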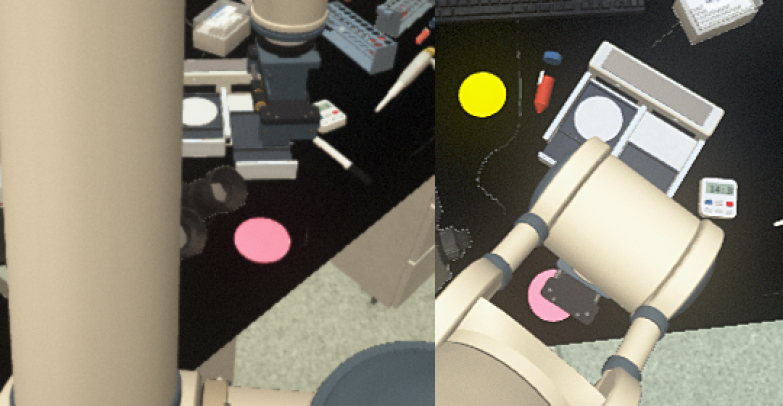

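Left: the gripper stands above and in front of the empty lip, clear of the pink disc. By measurement the TCP is at dock (−0.104, −0.056). I'll go down and push.

>>> {"name": "carry_out", "arguments": {
  "motion": [
    {"linear":[0,0,-5],"rotation":[0,0,0],"hand":1},
    {"linear":[0,0,-4.5],"rotation":[0,0,0],"hand":1},
    {"linear":[0,0,0],"rotation":[0,0,0],"hand":1},
    {"linear":[0.78,-0.62,0],"rotation":[0,0,0],"hand":1},
    {"linear":[0.78,-0.62,0],"rotation":[0,0,0],"hand":1},
    {"linear":[0.78,-0.62,0],"rotation":[0,0,0],"hand":1},
    {"linear":[0.78,-0.62,0],"rotation":[0,0,0],"hand":1},
    {"linear":[0.78,-0.62,0],"rotation":[0,0,0],"hand":1}
  ]
}}

```text
t: 5.2
tcp_pos: [0.4554, -0.3508, 0.029]
tool_rot: [-0.0, 0.9, 0.437, -0.0]
force: [-2.5, 2.7, 0.9]
grip_width: 0.0004
```

>>> {"name": "carry_out", "arguments": {
  "motion": [
    {"linear":[0.78,-0.62,0],"rotation":[0,0,0],"hand":1},
    {"linear":[0.78,-0.62,0],"rotation":[0,0,0],"hand":1},
    {"linear":[0.4,-0.31,0],"rotation":[0,0,0],"hand":1},
    {"linear":[0.16,-0.12,0],"rotation":[0,0,0],"hand":1},
    {"linear":[0,0,0],"rotation":[0,0,0],"hand":1}
  ]
}}

```text
t: 5.82
tcp_pos: [0.4763, -0.3672, 0.0289]
tool_rot: [0.0, 0.9, 0.437, 0.0]
force: [-0.1, -0.3, -0.1]
grip_width: 0.0005
```

>>> {"name": "carry_out", "arguments": {
  "motion": [
    {"linear":[0.16,-0.12,0],"rotation":[0,0,0],"hand":1},
    {"linear":[0.16,-0.12,0],"rotation":[0,0,0],"hand":1},
    {"linear":[0,0,0],"rotation":[0,0,0],"hand":1}
  ]
}}

```text
t: 6.2
tcp_pos: [0.4795, -0.3697, 0.0289]
tool_rot: [0.0, 0.9, 0.437, 0.0]
force: [-0.8, 0.4, -0.2]
grip_width: 0.0006
```

>>> {"name": "carry_out", "arguments": {
  "motion": [
    {"linear":[0.16,-0.12,0],"rotation":[0,0,0],"hand":1},
    {"linear":[0.16,-0.12,0],"rotation":[0,0,0],"hand":1},
    {"linear":[0,0,0],"rotation":[0,0,0],"hand":1}
  ]
}}

```text
t: 6.58
tcp_pos: [0.4826, -0.372, 0.0289]
tool_rot: [0.0, 0.9, 0.437, -0.0]
force: [-1.8, 0.2, 1.2]
grip_width: 0.0001
```

>>> {"name": "carry_out", "arguments": {
  "motion": [
    {"linear":[0.16,-0.12,0],"rotation":[0,0,0],"hand":1},
    {"linear":[0.16,-0.12,0],"rotation":[0,0,0],"hand":1},
    {"linear":[0,0,0],"rotation":[0,0,0],"hand":1}
  ]
}}

```text
t: 6.95
tcp_pos: [0.4828, -0.3721, 0.0287]
tool_rot: [-0.003, 0.9, 0.437, -0.002]
force: [-19.9, 10.2, 17.0]
grip_width: 0.0006
```

At the stop: force jumped to 22 N and motion ended. I'll back off, lift, go over the loaded tray's finger gap and check.

>>> {"name": "carry_out", "arguments": {
  "motion": [
    {"linear":[-0.78,0.62,0],"rotation":[0,0,0],"hand":1},
    {"linear":[-2.3,1.8,0],"rotation":[0,0,0],"hand":1},
    {"linear":[0,0,5],"rotation":[0,0,0],"hand":1},
    {"linear":[0,0,5],"rotation":[0,0,0],"hand":1},
    {"linear":[0,0,0],"rotation":[0,0,0],"hand":1}
  ]
}}

```text
t: 7.58
tcp_pos: [0.457, -0.3518, 0.1327]
tool_rot: [0.004, 0.9, 0.437, 0.001]
force: [-0.4, -0.5, -0.5]
grip_width: 0.0004
```

Run:
```python
from h import *
s=manip.get_state();print(s['t'],s['tcp_pos'],s['force'])
c=cam('wrist');save(c,'w1.png');c=cam('side');save(c,'side2.png')
a=cv2.imread('pics/side2.png')[130:270,230:380];b=cv2.imread('pics/w1.png')
cv2.imwrite('pics/p2.png',np.hstack([cv2.resize(a,(450,420),interpolation=3),b[:, ::][:, :]])[:, :])
i=cv2.imread('pics/p2.png');cv2.imwrite('pics/p2.png',cv2.resize(i,None,fx=.79,fy=.79))
```

```text
7.575 [ 0.45698336 -0.35180569  0.13274115] [-0.38452562 -0.46371235 -0.48865439]
```

View pics/p2.png

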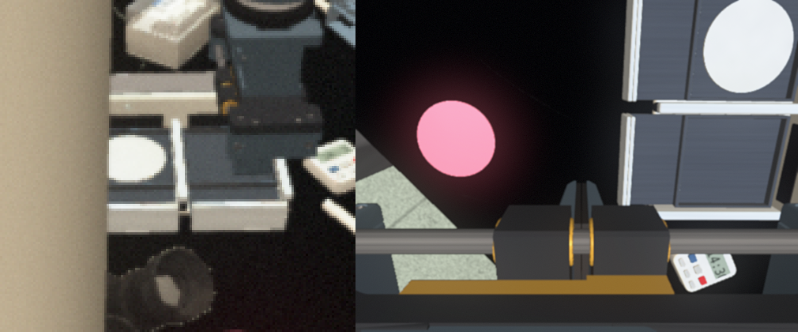

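The side and wrist views show both lips in line (wrist columns about 628), so the empty tray is home, and the dish is flat in the left tray. Next I go to the gap.

>>> {"name": "carry_out", "arguments": {
  "motion": [
    {"linear":[4.3,1.5,0],"rotation":[0,0,0],"hand":1},
    {"linear":[4.3,1.5,0],"rotation":[0,0,0],"hand":1},
    {"linear":[4.2,1.4,0],"rotation":[0,0,0],"hand":1},
    {"linear":[0,0,0],"rotation":[0,0,0],"hand":1},
    {"linear":[0,0,0],"rotation":[0,0,0],"hand":1}
  ]
}}

```text
t: 8.3
tcp_pos: [0.5821, -0.3057, 0.1275]
tool_rot: [-0.001, 0.899, 0.437, -0.001]
force: [-0.9, 0.0, -0.6]
grip_width: 0.0004
```

Run:
```python
from h import *
s=manip.get_state();p=np.array(s['tcp_pos']);print(s['t'],p,s['tool_rot'])
ex=np.array([.78422,-.62048]);ey=np.array([.62048,.78422]);d=p[:2]-[.5302,-.3381];print('dock',d@ex,d@ey)
from scipy.spatial.transform import Rotation as Ro
q=s['tool_rot'];R=Ro.from_quat([q[1],q[2],q[3],q[0]]).as_matrix()
c=cam('wrist');save(c,'w2.png')
T=c['T_tool_cam'];K=c['intrinsics'];z=c['z_map'];v,u=np.indices(z.shape)
P=np.stack([(u-K[0,2])/K[0,0]*z,(v-K[1,2])/K[1,1]*z,z],-1)@T[:3,:3].T+T[:3,3]
W=P@R.T+p
D=np.stack([(W[...,:2]-[.5302,-.3381])@ex,(W[...,:2]-[.5302,-.3381])@ey,W[...,2]],-1)
for s_,n in((1,'L'),(-1,'R')):
    m=(z>0)&(abs(D[...,2]-.046)<.005)&(abs(D[...,1]-s_*.058)<.045)&(D[...,0]<.02)&(D[...,0]>-.12)
    q=D[m];print(n,len(q),np.percentile(q,[2,50,98],axis=0) if len(q) else '')
m=(z>0)&(abs(D[...,1]-.058)<.05)&(D[...,2]>.024)&(D[...,2]<.036)&(D[...,0]>.03)&(D[...,0]<.15)
q=D[m];print('dish',len(q),np.percentile(q,[1,50,99],axis=0))
```

```text
8.3 [ 0.58211953 -0.30573623  0.12748695] [-9.57898647e-04  8.99474745e-01  4.36971206e-01 -6.56106773e-04]
dock 0.020635257579002142 0.057595346322302746
L 1089 [[-0.0052331   0.02332443  0.04296058]
 [-0.00140124  0.06601415  0.04513199]
 [ 0.00266327  0.10185542  0.04658985]]
R 0 
dish 936 [[0.05645797 0.00812476 0.02404202]
 [0.05982184 0.06541662 0.02528625]
 [0.14848396 0.10797719 0.02713152]]
```

View pics/w2.png

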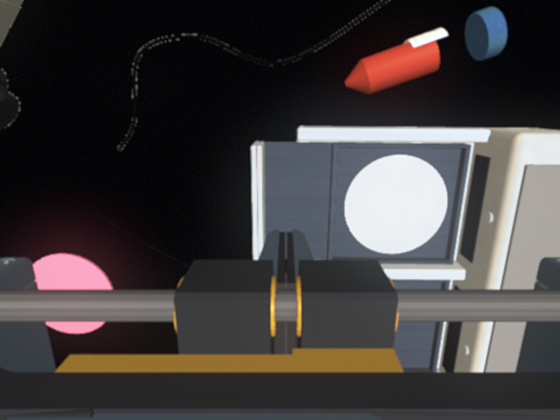

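Wrist view: the fingers (287,240) are above the finger gap between the lip (258) and the rib (333), with the dish at (397,205). The lip's back face is at dock x of about +2 mm. I'll shift 5 mm inward, go down, then draw.

>>> {"name": "carry_out", "arguments": {
  "motion": [
    {"linear":[0.4,-0.3,-3.2],"rotation":[0,0,0],"hand":1},
    {"linear":[0,0,-3.2],"rotation":[0,0,0],"hand":1},
    {"linear":[0,0,-2.2],"rotation":[0,0,0],"hand":1},
    {"linear":[0,0,-1.0],"rotation":[0,0,0],"hand":1},
    {"linear":[0,0,0],"rotation":[0,0,0],"hand":1}
  ]
}}

```text
t: 8.98
tcp_pos: [0.5863, -0.3094, 0.0327]
tool_rot: [-0.0, 0.9, 0.437, -0.0]
force: [0.4, 0.4, -0.4]
grip_width: 0.001
```

>>> {"name": "carry_out", "arguments": {
  "motion": [
    {"linear":[-0.2,0.155,0],"rotation":[0,0,0],"hand":1},
    {"linear":[-0.2,0.155,0],"rotation":[0,0,0],"hand":1},
    {"linear":[-0.2,0.155,0],"rotation":[0,0,0],"hand":1},
    {"linear":[-0.2,0.155,0],"rotation":[0,0,0],"hand":1},
    {"linear":[-0.2,0.155,0],"rotation":[0,0,0],"hand":1},
    {"linear":[-0.2,0.155,0],"rotation":[0,0,0],"hand":1},
    {"linear":[-0.2,0.155,0],"rotation":[0,0,0],"hand":1},
    {"linear":[-0.2,0.155,0],"rotation":[0,0,0],"hand":1},
    {"linear":[-0.27,0.21,0],"rotation":[0,0,0],"hand":1},
    {"linear":[-0.27,0.21,0],"rotation":[0,0,0],"hand":1}
  ]
}}

```text
t: 10.22
tcp_pos: [0.5655, -0.2924, 0.033]
tool_rot: [0.0, 0.9, 0.437, 0.0]
force: [1.9, 0.4, -0.3]
grip_width: 0.0006
```

>>> {"name": "carry_out", "arguments": {
  "motion": [
    {"linear":[-0.31,0.25,0],"hand":1,"rotation":[0,0,0]},
    {"linear":[-0.31,0.25,0],"hand":1,"rotation":[0,0,0]},
    {"linear":[-0.31,0.25,0],"hand":1,"rotation":[0,0,0]},
    {"linear":[-0.31,0.25,0],"hand":1,"rotation":[0,0,0]},
    {"linear":[-0.31,0.25,0],"hand":1,"rotation":[0,0,0]},
    {"linear":[-0.31,0.25,0],"hand":1,"rotation":[0,0,0]},
    {"linear":[-0.31,0.25,0],"hand":1,"rotation":[0,0,0]},
    {"linear":[-0.31,0.25,0],"hand":1,"rotation":[0,0,0]},
    {"linear":[-0.31,0.25,0],"hand":1,"rotation":[0,0,0]},
    {"linear":[-0.31,0.25,0],"hand":1,"rotation":[0,0,0]},
    {"linear":[-0.31,0.25,0],"hand":1,"rotation":[0,0,0]},
    {"linear":[-0.31,0.25,0],"hand":1,"rotation":[0,0,0]},
    {"linear":[-0.31,0.25,0],"hand":1,"rotation":[0,0,0]},
    {"linear":[-0.31,0.25,0],"hand":1,"rotation":[0,0,0]},
    {"linear":[-0.31,0.25,0],"hand":1,"rotation":[0,0,0]},
    {"linear":[-0.31,0.25,0],"hand":1,"rotation":[0,0,0]},
    {"linear":[-0.31,0.25,0],"hand":1,"rotation":[0,0,0]},
    {"linear":[-0.31,0.25,0],"hand":1,"rotation":[0,0,0]},
    {"linear":[-0.31,0.25,0],"hand":1,"rotation":[0,0,0]},
    {"linear":[0,0,0],"hand":1,"rotation":[0,0,0]}
  ]
}}

```text
t: 12.72
tcp_pos: [0.5062, -0.2446, 0.0328]
tool_rot: [-0.0, 0.9, 0.437, -0.0]
force: [0.2, 0.9, 0.5]
grip_width: 0.0003
```

>>> {"name": "carry_out", "arguments": {
  "motion": [
    {"linear":[-0.2,0.155,0],"hand":1,"rotation":[0,0,0]},
    {"linear":[-0.2,0.155,0],"hand":1,"rotation":[0,0,0]},
    {"linear":[-0.2,0.155,0],"hand":1,"rotation":[0,0,0]},
    {"linear":[-0.2,0.155,0],"hand":1,"rotation":[0,0,0]},
    {"linear":[-0.1,0.08,0],"hand":1,"rotation":[0,0,0]},
    {"linear":[-0.1,0.08,0],"hand":1,"rotation":[0,0,0]},
    {"linear":[0,0,0],"hand":1,"rotation":[0,0,0]}
  ]
}}

```text
t: 13.6
tcp_pos: [0.4978, -0.238, 0.0332]
tool_rot: [0.001, 0.9, 0.437, 0.001]
force: [6.5, -4.1, -3.9]
grip_width: 0.0003
```

>>> {"name": "carry_out", "arguments": {
  "motion": [
    {"linear":[-0.1,0.08,0],"hand":1,"rotation":[0,0,0]},
    {"linear":[-0.1,0.08,0],"hand":1,"rotation":[0,0,0]},
    {"linear":[0,0,0],"hand":1,"rotation":[0,0,0]}
  ]
}}

```text
t: 13.98
tcp_pos: [0.4977, -0.2379, 0.0335]
tool_rot: [0.003, 0.9, 0.437, 0.002]
force: [14.5, -10.6, -9.9]
grip_width: 0.0004
```

It is at the outer stop: 18 N with no motion. I'll relax inward, lift out and look.

>>> {"name": "carry_out", "arguments": {
  "motion": [
    {"linear":[0.5,-0.4,0],"hand":1,"rotation":[0,0,0]},
    {"linear":[0.4,-0.3,0],"hand":1,"rotation":[0,0,0]},
    {"linear":[0,0,2],"hand":1,"rotation":[0,0,0]},
    {"linear":[0,0,4],"hand":1,"rotation":[0,0,0]},
    {"linear":[0,0,5],"hand":1,"rotation":[0,0,0]},
    {"linear":[0,0,5.5],"hand":1,"rotation":[0,0,0]},
    {"linear":[0,0,5.5],"hand":1,"rotation":[0,0,0]},
    {"linear":[0,-5,5],"hand":1,"rotation":[0,0,0]},
    {"linear":[0,-6,0],"hand":1,"rotation":[0,0,0]},
    {"linear":[0,-6,0],"hand":1,"rotation":[0,0,0]},
    {"linear":[0,-6,0],"hand":1,"rotation":[0,0,0]},
    {"linear":[0,-6,0],"hand":1,"rotation":[0,0,0]},
    {"linear":[0,0,0],"hand":1,"rotation":[0,0,0]},
    {"linear":[0,0,0],"hand":1,"rotation":[0,0,0]}
  ]
}}

```text
t: 15.72
tcp_pos: [0.5034, -0.5263, 0.2965]
tool_rot: [-0.001, 0.9, 0.437, -0.0]
force: [-0.9, 0.3, -0.3]
grip_width: 0.0006
```

Run:
```python
from h import *
s=manip.get_state();print(s['t'],s['tcp_pos'],s['force'])
ex=np.array([.78422,-.62048]);ey=np.array([.62048,.78422]);O=[.5302,-.3381]
c0=dict(np.load('top0.npz'));c=cam('top');save(c,'top3.png');cs=cam('side');save(cs,'side3.png')
for n,C in(('top',c),('side',cs)):
    P=cloud(C);D=np.stack([(P[...,:2]-O)@ex,(P[...,:2]-O)@ey,P[...,2]],-1)
    for nm,s_ in(('L',1),('R',-1)):
        m=(C['z_map']>0)&(abs(D[...,1]-s_*.058)<.035)&(abs(D[...,2]-.046)<.006)&(D[...,0]<.03)&(D[...,0]>-.15)
        q=D[m];print(n,nm,len(q),np.percentile(q[:,0],[2,50,98]) if len(q) else'')
    m=(C['z_map']>0)&(C['color'].min(-1)>190)&(abs(D[...,1]-.058)<.05)&(abs(D[...,2]-.03)<.007)&(D[...,0]>-.07)&(D[...,0]<.1)
    q=D[m];print('dish',len(q),q.mean(0) if len(q) else'',np.percentile(q,[2,98],axis=0) if len(q) else '')
a=cv2.imread('pics/side3.png')[110:300,200:440];b=cv2.imread('pics/top3.png')[100:290,220:430]
cv2.imwrite('pics/p3.png',cv2.resize(np.hstack([a,b]),None,fx=1.75,fy=1.75,interpolation=3))
```

```text
15.725 [ 0.50342878 -0.52626833  0.29650247] [-0.92869285  0.31783907 -0.31173758]
top L 101 [-0.10646231 -0.10265865 -0.09861195]
top R 106 [-0.00741443 -0.00396459  0.00040969]
dish 426 [0.00865814 0.05827768 0.02430343] [[-0.02894063  0.02244925  0.02303741]
 [ 0.04707479  0.09557043  0.02642807]]
side L 0 
side R 100 [-0.00848187 -0.00542427  0.00052357]
dish 8 [-0.00460239  0.02269177  0.02378453] [[-0.01488778  0.01794394  0.02303797]
 [ 0.01108247  0.02679159  0.02465011]]
```

View pics/p3.png

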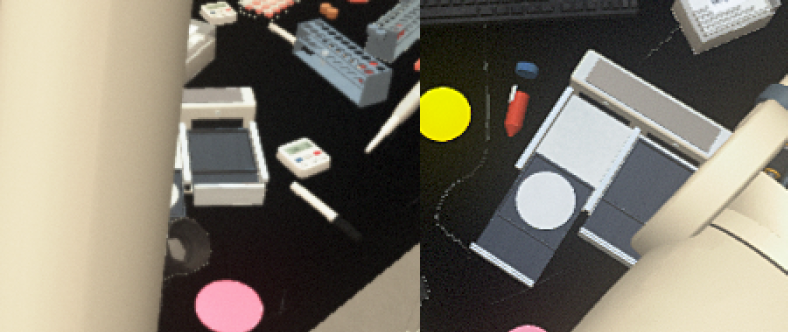

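The loaded tray is out about 99–100 mm and the dish is centred on its seat (measured 0.009, 0.058 against 0.008, 0.058). The empty tray is home. Timer, marker and tube are where they were, and the robot is clear.

```bash
python3 -c "
from rig import workorder;print(workorder.hand_in())"
```

```text
the job is handed in; nothing more can be done
None
```

I did both parts of the job in the order asked and handed it in at about 15.8 s. I pushed the empty tray (right lane) home with the closed fingertips until it hit its inner stop, at about 22 N in the dock plane. Then I hooked the fingertips behind the loaded tray's lip and drew it slowly to its outer stop, at about 18 N.

- **Trays:** in the last top view the loaded tray is out about 99–100 mm. The empty tray's lip is at home within about 1 mm, which is the measurement noise; the rise in force at the stop is the firmer evidence that it is home.
- **Dish:** it lies flat in its place, within 1 mm of the middle of its seat.
- **Other objects:** the timer, tube and marker look undisturbed in the pictures; I did not re-measure their positions.
- **Robot:** the arm is clear of everything.

The side camera could not confirm the loaded tray or the dish, because the arm blocked its view. No check disagreed.

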